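Put the probe head away and close the tester's well

ROBOT

A 6-joint arm with a two-finger parallel gripper is mounted at the origin on the work surface. World frame = base frame: x ahead of the robot, y to its left, z up, the work surface at z = 0. Lengths are in m, angles in rad, forces in N, time in s.
With the tool pointing down it reaches from about 0.4 to 0.825 m from the base axis. Payload 7 kg.
Tool frame: the origin (TCP) lies at the very end of the fingers, on their centre line; the grasp point (between the pads) lies 19 mm behind it; z points along the fingers, y is the line along which they close (so a half turn about z gives the same grasp; the last joint's range is limited). The gripper opens to 88 mm and grips with 3 to 60 N. Pads are 19 mm wide; open, the fingers measure 130 mm over their backs; the gripper's body (78 mm by 193 mm) begins 47 mm behind the grasp point.
Start: joints at [1.541, 0.359, 0.012, 0, -1.224, -0.288], TCP at [0.211, 0.641, 0.227] pointing down, gripper open.
Joint ranges: [-3.07, 3.07], [-1.43, 2.12], [-1.02, 1.25], [-3.03, 1.67], [-3.05, -0], [-3.03, 3.03]. Speed limits (rad/s): [2.39, 2.39, 3.01, 3.14, 3.14, 3.14].

INTERFACE

Orientations are given as [roll, pitch, yaw] about the fixed x, y, z axes, in that order (R = Rz(yaw) Ry(pitch) Rx(roll)).
In Python, from station import arm gives the robot as it stands.
- The arm moves only by the tool step_arm, never from a script. Its argument "rows" is a list of rows, each a list of 5 numbers: the shift along the world's x, y, z in m, then the turn about the world's z in rad, then the finger opening in m, from 0 to 0.0876. In form: [[x, y, z, spin, gripper], ...]. A call has 1 to 20 rows; each row is the pose to reach, as a shift and turn from the pose commanded when the call began; what a row does not reach only later rows make up. A row lasts 1/10 s, in which the tool goes at most 50 mm and 8.59 degrees, less where a joint would pass 70% of its speed; a pose out of reach is approached as far as the arm can. A call with a gripper value outside its range is refused whole. The fingers move at their own pace and stop on an object; "newtons" is the grip in N (left out, the last holds). Time passes only in rows, so rows that repeat a pose let the fingers close. It gives the time, the measured TCP pose, the force, the opening and the grip force at its end, in the units of the state.
- arm.get_state(): the state, without advancing time (a new reading comes with each control period).
- arm.grab_frame(name): name is "side" or "top" or "wrist"; returns a dict with "color" (420x560x3 uint8, blue, green, red), "vfov" (degrees; the focal length in pixels is half the picture's height over the tangent of half this angle, whatever the lens; pixels are square), "cx", "cy" (the principal point, pixels), "rvec" (rotation vector, rad) and "tvec" (3), from world to camera coordinates, as OpenCV has them. Camera axes: x right, y down, z forward; pixel columns grow to the right and rows downward; lengths in m; the calibration is good to about 2 mm. A picture is of the moment at which its call begins. There is no depth.
- arm.job_done(): hands the job in; it is judged then, once.
The state is a dict: "t": time; "q": joint angles; "qd": joint speeds; "joint_efforts": joint torques, N m; "eef_pos": TCP position; "ee_rot": TCP orientation; "force": force on the tool from outside, world axes, zero at the start; "moment": the same for the moment, N m; "width": finger opening in m; "gripper_force": force on a finger pad.
Only numpy, scipy, OpenCV 4.12 (cv2) and the standard library are available. Lean on these libraries where they do the work, as an engineer would, in place of code of your own. Each camera call takes 0.05 s, during which the arm holds its last target. There are 200 camera calls.

TASK

Shut down the wafer tester: take the probe head out of the round well in the tester's deck and stand it upright in the free cell of the crate, the one with the rubber pad. Then slide the thick round cover across the deck, without lifting it off or tipping it up, until it drops onto the well's stepped rim and sits seated and level. Leave the spare probe heads and the wafer cassette where they are.

Things in the scene. Friction and masses are not known exactly. Their poses are not given: they have to be found in the camera images.
- tester: Fixed white flat-topped instrument, 260 (its x) x 360 (its y) x 70 mm high, grey flat deck on top at 70 mm. Origin: centre of its underside, z up. A round well is sunk in the deck, centred 85 mm from the origin along its -y; the other (+y) half of the deck is where the cover is parked.
- well_seat (a point): Centre of the well at its rim, 64 mm above the table (tester's axes). The rim is a flat ring ledge 6 mm below the deck, outer diameter 128 mm (6 mm wall around it), inner 60 mm; inside it the bore goes straight down to a floor 20 mm above the table. Seated, the centre of the cover's underside is here, up to 4 mm off sideways.
- cover: Loose grey plastic disc, 120 mm diameter, 20 mm thick, about 0.3 kg, lying on the deck. In its top a central blind finger well, 54 mm diameter, 15 mm deep: closed fingertips put in it can drag the disc. Origin: centre of its underside, z up. Slid over the well it tips slightly at the edge, then drops 6 mm into the rim's recess; seated, its top is 14 mm above the deck.
- probe: The probe head to put away: upright round metal cylinder with black sleeve, 95 mm tall, 44 mm diameter up to 62 mm, 40 mm diameter above, about 0.25 kg, loose. Starts standing on the floor of the well, sticking 45 mm out above the deck. Origin: centre of its underside, z up along its axis.
- crate: Fixed white plastic crate, 85 (its x) x 245 (its y) x 45 mm high, walls 5 mm, floor 5 mm, open top. Two dividers make a row of three cells along its y, centred at y = -80, 0 and +80 mm, each about 75 x 75 mm. Origin: centre of its underside.
- pad: Fixed black rubber pad, 64 x 64 x 4 mm, on the floor of the crate's one free cell, at its centre. Origin: centre of its underside, 5 mm above the table; its top is 9 mm above the table.
- spare_a: A spare probe head, same shape as the probe head, standing in another cell of the crate; bystander. Origin: centre of its underside.
- spare_b: The other spare probe head, same shape, standing in the remaining cell of the crate; bystander. Origin: centre of its underside.
- cassette: White wafer cassette 80 x 114 x 76 mm with dark upright discs in it (to 108 mm high) standing on the table beyond the work; bystander. Origin: centre of its underside.
Not all that is in view belongs to the job. Several things have the shape of the cover; the one meant has the colours described above.

How it is judged:
On the way, in this order (a step that is already met when the one before it is completed fails the run):
1. the probe head stands upright in the free cell of the crate, let go (horizontal distance between probe and pad below 0.024 m and height (world z) of probe below 0.015 m and angle between probe's own z axis and vertical below 0.08 rad and contact force between the fingers and probe below 0.3 N), for 0.2 s.
2. the cover is seated level on the well's rim (horizontal distance between cover and well_seat below 0.0065 m and z of cover in the frame of well_seat between -0.003 and 0.002 m and angle between cover's own z axis and vertical below 0.025 rad), for 0.2 s.
At the end, for the whole second after the job is handed in: The probe head stands upright (within 0.08 rad) on the pad in the free cell, within 24 mm of the pad's centre, let go and at rest; the cover lies on the well's ledge within 6.5 mm of its centre, its underside no more than 2 mm above the ledge, level within 0.025 rad, at rest (all of step 1 and all of step 2 and linear speed of each of cover, probe below 0.01 m/s); the robot touches nothing.
It fails at once if the cover is lifted more than about 20 mm off the deck (z of cover in the frame of well_seat above 0.026 m).
It fails at once if the cover is tipped up (more than 0.35 rad) (angle between cover's own z axis and vertical above 0.35 rad).
It fails at once if a spare probe head or the cassette is displaced by more than 20 mm (distance of any of spare_a, spare_b, cassette from where it was at the start of the episode above 0.02 m).
It fails at once if a spare probe head is tipped (angle between any of spare_a, spare_b's own z axis and vertical above 0.4 rad).
It also fails if it takes over 53 s, if anything falls off the work surface, if the arm or the gripper's body presses on something with over 40 N, if the wrist force passes 120 N, or if a joint passes its speed limit or range.

## Working session

There is one attempt and no reset: what is moved stays moved. The work goes in short steps, Python scripts to look and compute and a tool call to move; the robot and the scene stay as the last step left them, time stands still between calls to the robot, and variables do not carry over. Pictures are saved under pics/ and viewed, at most 13 in all, crops included, and the job is handed in when it is done.

Besides the shell and the picture viewer there is one more tool, called after "Call:" as a command line: name --pt "numbers of a row" for each row, then --argument value for the rest. step_arm: Moves the arm, as the interface text tells. Its arguments: {"type":"object","properties":{"rows":{"type":"array"},"newtons":{"type":"number"}},"required":["rows"]}

```bash
mkdir -p pics; cat > h.py <<'E'
import numpy as np, cv2, pickle
from station import arm
def grab(n,save):
    f=arm.grab_frame(n); cv2.imwrite(f'pics/{save}.png',f['color']); pickle.dump(f,open(f'pics/{save}.pkl','wb')); return f
def load(s): return pickle.load(open(f'pics/{s}.pkl','rb'))
def cam(f):
    R=cv2.Rodrigues(np.array(f['rvec'],float))[0]; t=np.array(f['tvec'],float).ravel()
    F=f['color'].shape[0]/2/np.tan(np.radians(f['vfov'])/2)
    return R,t,F
def ray(f,u,v):
    R,t,F=cam(f); d=R.T@np.array([(u-f['cx'])/F,(v-f['cy'])/F,1]); return -R.T@t,d/np.linalg.norm(d)
def atz(f,u,v,z):
    c,d=ray(f,u,v); return c+d*(z-c[2])/d[2]
def proj(f,p):
    R,t,F=cam(f); q=R@np.array(p,float)+t; return np.array([f['cx']+F*q[0]/q[2],f['cy']+F*q[1]/q[2]])
def tri(obs):
    A=np.zeros((3,3));b=np.zeros(3)
    for f,u,v in obs:
        c,d=ray(f,u,v);P=np.eye(3)-np.outer(d,d);A+=P;b+=P@c
    p=np.linalg.solve(A,b); return p,[np.round(proj(f,p)-[u,v],1) for f,u,v in obs]
E
python3 - <<'E'
from h import *
for n in ['side','top','wrist']:
    f=grab(n,n+'0'); c,d=ray(f,280,210); print(n,c.round(3),d.round(3),f['vfov'],f['cx'],f['cy'])
s=arm.get_state(); print(s['t'],s['eef_pos'],s['ee_rot'],s['width'],s['force'])
a=[cv2.imread(f'pics/{n}0.png') for n in ['side','top','wrist']]
cv2.imwrite('pics/st.png',cv2.resize(np.hstack(a[:1]),(800,600)))
E
```

```text
side [ 0.468 -0.718  0.57 ] [ 0.172  0.804 -0.569] 50.0897556218426 284.3272718299803 216.5934927196107
top [ 0.552 -0.009  0.979] [ 0.09   0.003 -0.996] 55.24317343050051 278.45404310471724 208.250585637419
wrist [0.277 0.619 0.384] [-0.247  0.088 -0.965] 66.34199654105299 282.35040213450856 209.3378371678858
0.15 [0.21082255 0.64084996 0.22582577] [ 3.14029915e+00 -1.09070149e-04 -3.17900062e-01] 0.08712974638598421 [-0.10545095  0.01158646 -0.26703841]
```

View pics/top0.png

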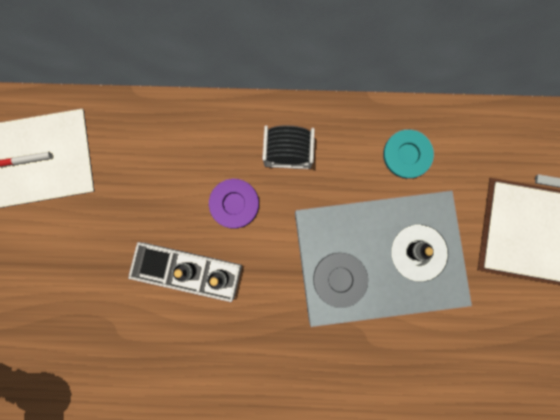

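View pics/side0.png

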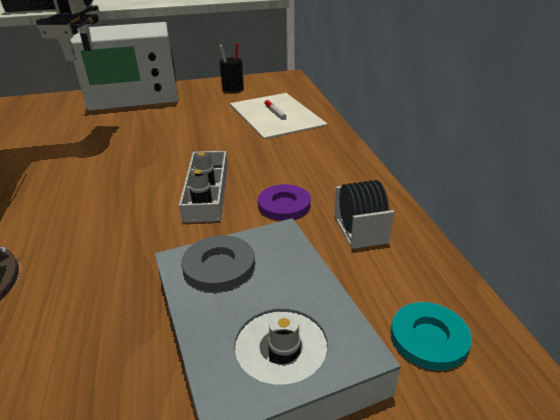

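Top view: the crate is at (186,272), with the black pad cell at (153,263) and spares at (183,271) and (218,280). The probe is in the white well at (420,252), and the cassette is at (289,147).

Cover candidates: teal (409,154), purple (234,204) and grey (341,280), plus a dark round thing at the left edge of the side view (0,270). The grey one on the deck fits the described colour and place. I'll confirm it in an enlarged crop.

```bash
python3 - <<'E'
from h import *
t=load('top0')['color'];s=load('side0')['color']
A=cv2.resize(t[185:335,290:480],None,fx=2.1,fy=2.1,interpolation=3)  # 399x315
B=cv2.resize(t[235:310,120:250],None,fx=3,fy=3,interpolation=3)  #390x225
C=cv2.resize(s[215:420,150:400],None,fx=1.58,fy=1.58,interpolation=3) #395x324
D=cv2.resize(s[140:230,170:240],None,fx=2.4,fy=2.4,interpolation=3)
o=np.zeros((600,800,3),np.uint8)
for I,x,y in ((A,0,0),(B,0,320),(C,402,0),(D,402,330)): o[y:y+I.shape[0],x:x+I.shape[1]]=I[:600-y,:800-x]
cv2.imwrite('pics/crop.png',o)
E
```

```text
(no output)
```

View pics/crop.png

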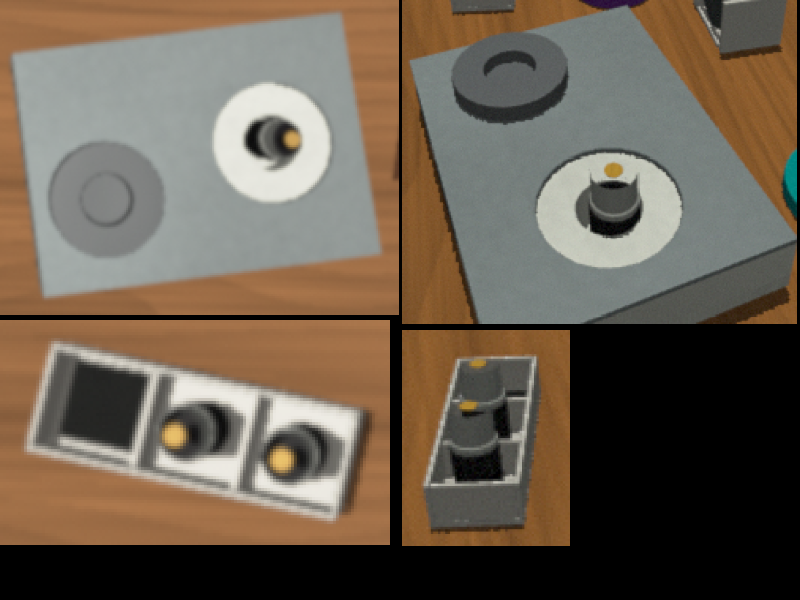

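The crop confirms that the grey disc with the central finger well, lying on the deck, is the cover: top crop (106,199), which is full-image (340.5,279.8). Next I triangulate.

```bash
python3 - <<'E'
from h import *
t=load('top0');s=load('side0')
A=lambda x,y:(t,290+x/2.1,185+y/2.1)
B=lambda x,y:(t,120+x/3,235+y/3)
C=lambda x,y:(s,150+x/1.58,215+y/1.58)
D=lambda x,y:(s,170+x/2.4,140+y/2.4)
for n,o in dict(deckNL=[A(12,53),C(230,8)],deckFL=[A(43,297),C(9,62)],deckR=[A(342,12),(s,397,372)],ring=[A(272,142),C(207.5,206)],gold=[A(291,139),C(211,170)],cover=[A(106,199),C(108,70)],
  cr1=[B(53,22),D(136,27)],cr2=[B(27,128),D(57,27)],cr3=[B(367,90),D(126,157)],cr4=[B(338,198),D(23,157)]).items():
    p,r=tri(o); print(n,p.round(4),*r)
cs=np.array([atz(*A(*q),.07) for q in ((12,53),(342,12),(382,253),(43,297))]);print(cs.round(4));print(np.linalg.norm(np.diff(cs,axis=0),axis=1))
ctr=cs.mean(0); yv=(cs[0]+cs[3]-cs[1]-cs[2])[:2]; yv/=np.linalg.norm(yv); print('tester',ctr,'yaw',np.arctan2(-yv[0],yv[1]),'well',ctr[:2]-.085*yv)
print('ring@64',atz(*A(272,142),.064),'gold@.115',atz(*A(291,139),.115),atz(*C(211,170),.115),'cover@.09',atz(*A(106,199),.09))
k=np.array([atz(*B(*q),.045) for q in ((53,22),(367,90),(338,198),(27,128))]);print(k.round(4),np.linalg.norm(np.diff(k,axis=0),axis=1))
c=k.mean(0);v=(k[0]+k[3]-k[1]-k[2])[:2];v/=np.linalg.norm(v);print('crate',c,v,'cell',c[:2]+.08*v,'pad',atz(*B(105,84),.009))
E
```

```text
deckNL [ 0.6385 -0.0431  0.0641] [ 0.3 -1.6] [-1.9  0.2]
deckFL [ 0.3787 -0.0811  0.0663] [ 0. -1.] [-1.2  0. ]
deckR [ 0.6875 -0.4014  0.063 ] [-0.3  0.9] [ 1.7 -0.2]
ring [ 0.5474 -0.3243  0.0654] [ 0.1 -0.5] [-0.9  0.1]
gold [ 0.5511 -0.3269  0.1137] [ 0.1 -0.5] [-0.8  0.1]
cover [ 0.4834 -0.1437  0.0843] [ 0.  -0.5] [-0.7  0. ]
cr1 [0.5538 0.3233 0.0405] [ 0.1 -0.7] [-0.7  0. ]
cr2 [0.4721 0.3368 0.0451] [ 0.1 -0.7] [-0.6 -0. ]
cr3 [0.5105 0.0769 0.0421] [ 0.2 -1.8] [-1.9  0.1]
cr4 [0.4256 0.0962 0.0445] [ 0.1 -0.6] [-0.6  0. ]
[[ 0.6344 -0.0422  0.07  ]
 [ 0.6886 -0.3991  0.07  ]
 [ 0.4327 -0.4378  0.07  ]
 [ 0.3773 -0.0808  0.07  ]]
[0.36100088 0.25876373 0.36126083]
tester [ 0.53325345 -0.23998477  0.07      ] yaw 0.15233953452416293 well [ 0.54615228 -0.32400036]
ring@64 [ 0.54617087 -0.32455433  0.064     ] gold@.115 [ 0.55007021 -0.32628516  0.115     ] [ 0.55184942 -0.3281201   0.115     ] cover@.09 [ 0.48266268 -0.14279745  0.09      ]
[[0.5521 0.3219 0.045 ]
 [0.5066 0.077  0.045 ]
 [0.4244 0.0962 0.045 ]
 [0.4706 0.337  0.045 ]] [0.24906707 0.08441486 0.24515946]
crate [0.48840462 0.20804687 0.045     ] [0.18554405 0.98263595] cell [0.50324814 0.28665774] pad [0.50386008 0.29006709 0.009     ]
```

Call:
step_arm --pt "0.145 -0.22 0.02 -0.72 0.0876" --pt "0.145 -0.22 0.02 -0.72 0.0876" --pt "0.145 -0.22 0.02 -0.72 0.0876" --pt "0.145 -0.22 0.02 -0.72 0.0876" --pt "0.145 -0.22 0.02 -0.72 0.0876" --pt "0.145 -0.22 0.02 -0.72 0.0876" --pt "0.29 -0.44 0.03 -1.44 0.0876" --pt "0.29 -0.44 0.03 -1.44 0.0876" --pt "0.29 -0.44 0.03 -1.44 0.0876" --pt "0.29 -0.44 0.03 -1.44 0.0876" --pt "0.29 -0.44 0.03 -1.44 0.0876" --pt "0.29 -0.44 0.03 -1.44 0.0876"

```text
t: 1.35
eef_pos: [0.5024, 0.198, 0.2565]
ee_rot: [-3.142, -0.001, -1.764]
force: [-1.0, 0.2, 0.3]
width: 0.0876
gripper_force: 0.0
```

Call:
step_arm --pt "0.05 -0.527 -0.03 0 0.0876" --pt "0.05 -0.527 -0.03 0 0.0876" --pt "0.05 -0.527 -0.03 0 0.0876" --pt "0.05 -0.527 -0.03 0 0.0876" --pt "0.05 -0.527 -0.03 0 0.0876" --pt "0.05 -0.527 -0.03 0 0.0876" --pt "0.05 -0.527 -0.03 0 0.0876" --pt "0.05 -0.527 -0.03 0 0.0876" --pt "0.05 -0.527 -0.03 0 0.0876" --pt "0.05 -0.527 -0.03 0 0.0876" --pt "0.05 -0.527 -0.03 0 0.0876" --pt "0.05 -0.527 -0.03 0 0.0876" --pt "0.05 -0.527 -0.03 0 0.0876"

```text
t: 2.65
eef_pos: [0.5508, -0.326, 0.2256]
ee_rot: [3.14, 0.0, -1.758]
force: [0.8, 0.5, -0.1]
width: 0.0878
gripper_force: 0.0
```

```bash
python3 - <<'E'
from h import *
f=grab('wrist','w1'); s=arm.get_state(); print(s['t'],s['eef_pos'],s['ee_rot'],s['force'])
print('probe top',proj(f,(.551,-.3265,.115)),'ring',proj(f,(.5465,-.3245,.064)))
E
```

```text
2.7 [ 0.55095116 -0.32530234  0.22604906] [ 3.14082029e+00  3.30194067e-04 -1.75721784e+00] [-0.00645468  1.30276014 -0.70983922]
probe top [281.98623768 205.78418926] ring [286.63203491 194.36983452]
```

View pics/w1.png

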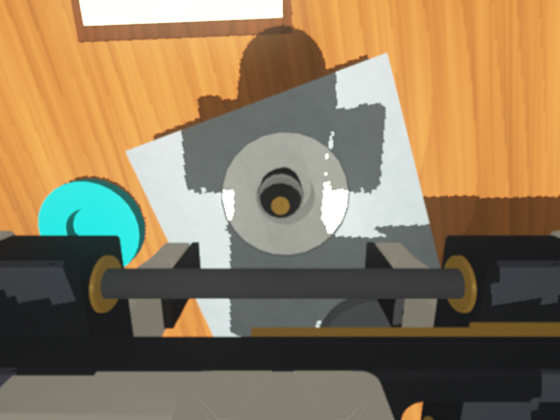

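The wrist view shows the gold probe tip at (280,205), predicted (282,206), and the ring centre at (286,193), predicted (287,194). That's good to about 1 mm, so I'll descend and grip.

Call:
step_arm --pt "0 0 -0.05 0 0.0876" --pt "0 0 -0.09 0 0.0876" --pt "0 0 -0.12 0 0.0876" --pt "0 0 -0.143 0 0.0876" --pt "0 0 -0.143 0 0.0876" --pt "0 0 -0.143 0 0.0876" --pt "0 0 -0.143 0 0.0" --pt "0 0 -0.143 0 0.0" --pt "0 0 -0.143 0 0.0" --pt "0 0 -0.143 0 0.0" --pt "0 0 -0.143 0 0.0" --pt "0 0 -0.143 0 0.0" --pt "0 0 -0.143 0 0.0" --pt "0 0 -0.143 0 0.0" --newtons 25

```text
t: 4.1
eef_pos: [0.5514, -0.326, 0.0838]
ee_rot: [-3.141, -0.0, -1.758]
force: [1.0, -0.3, 0.7]
width: 0.0396
gripper_force: 25.3
```

Call:
step_arm --pt "0 0 0.03 0 0" --pt "0 0 0.07 0 0" --pt "0 0 0.11 0 0" --pt "0 0 0.15 0 0" --pt "0 0.02 0.15 0 0" --pt "-0.004 0.05 0.15 0 0" --pt "-0.047 0.614 0.15 0 0" --pt "-0.047 0.614 0.15 0 0" --pt "-0.047 0.614 0.15 0 0" --pt "-0.047 0.614 0.15 0 0" --pt "-0.047 0.614 0.15 0 0" --pt "-0.047 0.614 0.15 0 0" --pt "-0.047 0.614 0.15 0 0" --pt "-0.047 0.614 0.15 0 0" --pt "-0.047 0.614 0.15 0 0" --pt "-0.047 0.614 0.15 0 0" --pt "-0.047 0.614 0.15 0 0" --pt "-0.047 0.614 0.15 0 0" --pt "-0.047 0.614 0.15 0 0" --pt "-0.047 0.614 0.15 0 0"

```text
t: 6.1
eef_pos: [0.5033, 0.2877, 0.2327]
ee_rot: [3.14, -0.002, -1.757]
force: [-0.3, -0.3, -1.7]
width: 0.0393
gripper_force: 25.4
```

```bash
python3 - <<'E'
from h import *
f=grab('top','t2');g=grab('side','s2'); s=arm.get_state(); print(s['t'],s['eef_pos'],s['ee_rot'],s['force'],s['width'])
o=np.hstack([cv2.resize(f['color'][180:330,90:270],(400,333)),cv2.resize(g['color'][60:240,130:290],(400,450))[:333]])
cv2.imwrite('pics/c2.png',o)
E
```

```text
6.2 [0.50377776 0.28695548 0.23329182] [ 3.14100132e+00 -7.57671352e-04 -1.75872972e+00] [ 0.61535936 -0.29219535 -1.91708818] 0.039345284741373165
```

View pics/c2.png

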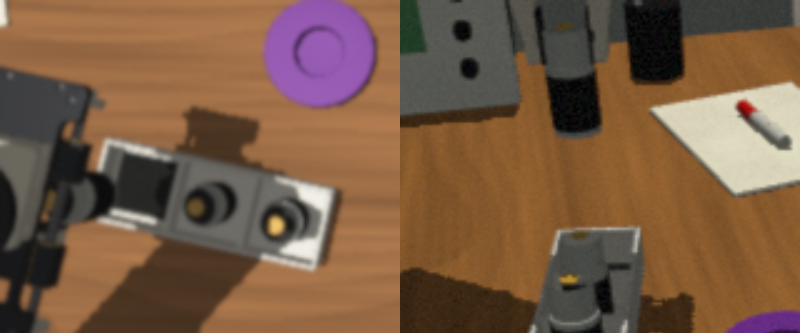

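The probe is held upright (side crop, base at (576,132)) and hangs over the free cell. Spares are undisturbed. Lowering.

Call:
step_arm --pt "0 0 -0.05 0 0" --pt "0 0 -0.1 0 0" --pt "0 0 -0.13 0 0" --pt "0 0 -0.145 0 0" --pt "0 0 -0.152 0 0" --pt "0 0 -0.157 0 0" --pt "0 0 -0.16 0 0" --pt "0 0 -0.16 0 0" --pt "0 0 -0.16 0 0"

```text
t: 7.1
eef_pos: [0.5043, 0.2885, 0.0745]
ee_rot: [-3.141, 0.001, -1.758]
force: [-0.1, -0.4, -2.6]
width: 0.0399
gripper_force: 25.4
```

Call:
step_arm --pt "0 0 -0.001 0 0" --pt "0 0 -0.002 0 0" --pt "0 0 -0.002 0 0"

```text
t: 7.4
eef_pos: [0.5044, 0.2887, 0.0728]
ee_rot: [-3.141, 0.001, -1.757]
force: [-2.4, -0.3, 6.2]
width: 0.0396
gripper_force: 25.5
```

Call:
step_arm --pt "0 0 0 0 0.0876" --pt "0 0 0 0 0.0876" --pt "0 0 0 0 0.0876" --pt "0 0 0 0 0.0876" --pt "0 0 0 0 0.0876" --pt "0 0 0 0 0.0876" --pt "0 0 0.04 0 0.0876" --pt "0 0 0.09 0 0.0876" --pt "0 0 0.14 0 0.0876" --pt "0 0 0.14 0 0.0876"

```text
t: 8.4
eef_pos: [0.5071, 0.2904, 0.2195]
ee_rot: [-3.133, 0.009, -1.757]
force: [-0.1, 0.1, -0.3]
width: 0.0876
gripper_force: 0.0
```

```bash
python3 - <<'E'
from h import *
g=grab('wrist','w3'); f=grab('side','s3'); s=arm.get_state(); print(s['t'],s['eef_pos'],s['force'],s['width'])
print(proj(g,(.5036,.288,.104)),proj(g,(.5036,.288,.045)))
print('side base/top axis',proj(f,(.5036,.288,.009)),proj(f,(.5036,.288,.104)))
o=np.hstack([cv2.resize(g['color'],(440,330)),cv2.resize(f['color'][110:230,150:270],(330,330))])
cv2.imwrite('pics/c3.png',o)
E
```

```text
8.5 [0.50430327 0.28871546 0.213247  ] [-0.39000711  0.58204134 -1.26869659] 0.08773369959578102
[287.05884629 200.37810015] [286.67631385 186.84554305]
side base/top axis [209.08275298 171.26827125] [204.49767123 136.64680265]
```

View pics/c3.png

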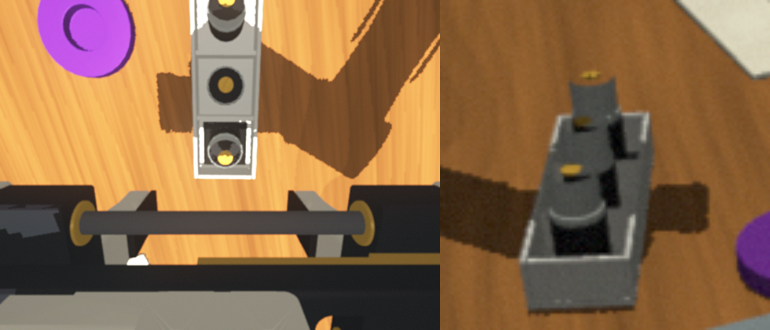

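The wrist view shows the probe's gold tip at (286,200), predicted (287,200), so it stands upright and centred in the pad cell with the spares untouched. Now to the cover.

Call:
step_arm --pt "-0.021 -0.432 0 0 0" --pt "-0.021 -0.432 0 0 0" --pt "-0.021 -0.432 0 0 0" --pt "-0.021 -0.432 0 0 0" --pt "-0.021 -0.432 0 0 0" --pt "-0.021 -0.432 0 0 0" --pt "-0.021 -0.432 0 0 0" --pt "-0.021 -0.432 0 0 0" --pt "-0.021 -0.432 0 0 0" --pt "-0.021 -0.432 0 0 0" --pt "-0.021 -0.432 0 0 0" --pt "-0.021 -0.432 0 0 0"

```text
t: 9.7
eef_pos: [0.4826, -0.1433, 0.2108]
ee_rot: [3.14, -0.0, -1.758]
force: [1.2, -0.2, 0.4]
width: 0.0009
gripper_force: 0.0
```

```bash
python3 - <<'E'
from h import *
g=grab('wrist','w4'); s=arm.get_state(); print(s['t'],s['eef_pos'],s['width'])
for z in(.09,.075): print(proj(g,(.483,-.1433,z)))
print('ring',proj(g,(.5465,-.3245,.064)),'tcp',proj(g,s['eef_pos']))
E
```

```text
9.75 [ 0.48279673 -0.14300518  0.21100254] 0.0005626414784332709
[281.8813792 203.541578 ]
[281.86690109 199.68235047]
ring [167.03728206   3.64950658] tcp [282.56773005 259.08840057]
```

View pics/w4.png

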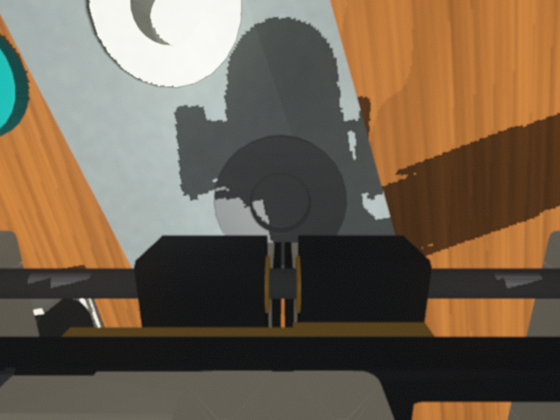

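The finger well is seen at (280,202), predicted (282,203.5), so it is about 1.5 mm toward +x. Insert the closed fingers, then open them gently to find the wall.

Call:
step_arm --pt "0.001 -0.001 -0.05 0 0" --pt "0.001 -0.001 -0.09 0 0" --pt "0.001 -0.001 -0.11 0 0" --pt "0.001 -0.001 -0.12 0 0" --pt "0.001 -0.001 -0.127 0 0" --pt "0.001 -0.001 -0.131 0 0" --pt "0.001 -0.001 -0.131 0 0" --pt "0.001 -0.001 -0.131 0 0.02" --pt "0.001 -0.001 -0.131 0 0.03" --pt "0.001 -0.001 -0.131 0 0.036" --pt "0.001 -0.001 -0.131 0 0.04" --pt "0.001 -0.001 -0.131 0 0.04" --pt "0.001 -0.001 -0.131 0 0.04" --newtons 3

```text
t: 11.05
eef_pos: [0.4845, -0.1449, 0.081]
ee_rot: [-3.14, 0.0, -1.758]
force: [1.7, -0.6, 4.0]
width: 0.0168
gripper_force: 2.7
```

Wall contact at a 17 mm opening. I'll ease to 13 mm so the cover is loose on the fingers, then drag.

Call:
step_arm --pt "0 0 0 0 0.013" --pt "0 0 0 0 0.013" --pt "0.003 -0.009 0 0 0.013" --pt "0.006 -0.018 0 0 0.013" --pt "0.009 -0.027 0 0 0.013" --pt "0.012 -0.036 0 0 0.013" --pt "0.015 -0.045 0 0 0.013" --pt "0.019 -0.054 0 0 0.013" --pt "0.022 -0.063 0 0 0.013" --pt "0.025 -0.072 0 0 0.013" --pt "0.028 -0.081 0 0 0.013" --pt "0.031 -0.09 0 0 0.013" --pt "0.034 -0.099 0 0 0.013" --pt "0.0375 -0.108 0 0 0.013" --pt "0.0405 -0.117 0 0 0.013" --pt "0.0435 -0.126 0 0 0.013" --pt "0.047 -0.135 0 0 0.013" --pt "0.05 -0.144 0 0 0.013" --pt "0.053 -0.153 0 0 0.013" --pt "0.053 -0.153 0 0 0.013"

```text
t: 13.05
eef_pos: [0.5375, -0.2993, 0.0805]
ee_rot: [-3.141, -0.001, -1.758]
force: [-0.5, -0.1, 0.0]
width: 0.0129
gripper_force: 0.0
```

```bash
python3 - <<'E'
from h import *
f=grab('top','t5');g=grab('side','s5'); s=arm.get_state(); print(s['t'],s['eef_pos'],s['width'],s['force'])
o=np.hstack([cv2.resize(f['color'][185:335,290:480],None,fx=2.1,fy=2.1,interpolation=3)[:315],cv2.resize(g['color'][215:420,150:400],None,fx=1.58,fy=1.58,interpolation=3)[:315]])
cv2.imwrite('pics/c5.png',o)
E
```

```text
13.15 [ 0.53710751 -0.29832036  0.08059402] 0.012754040632468185 [-0.2878437   0.22570478  0.3326374 ]
```

View pics/c5.png

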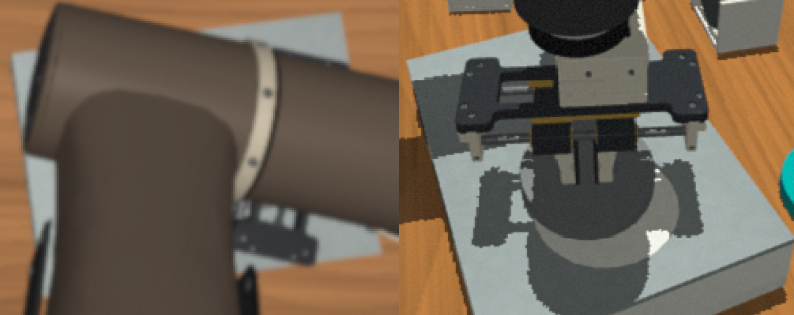

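The side view shows the cover moving with the fingers, flat and about 26 mm short of the well. Continue slowly.

Call:
step_arm --pt "0.001 -0.004 0 0 0.013" --pt "0.003 -0.008 0 0 0.013" --pt "0.004 -0.012 0 0 0.013" --pt "0.0055 -0.016 0 0 0.013" --pt "0.007 -0.02 0 0 0.013" --pt "0.008 -0.023 0 0 0.013" --pt "0.009 -0.026 0 0 0.013" --pt "0.0095 -0.028 0 0 0.013" --pt "0.0105 -0.03 0 0 0.013" --pt "0.0105 -0.03 0 0 0.013" --pt "0.0105 -0.03 0 0 0.013"

```text
t: 14.25
eef_pos: [0.5474, -0.3279, 0.0806]
ee_rot: [-3.142, -0.0, -1.758]
force: [-0.5, 0.1, 0.6]
width: 0.0127
gripper_force: 0.7
```

```bash
python3 - <<'E'
from h import *
g=grab('side','s6'); s=arm.get_state(); print(s['t'],s['eef_pos'],s['width'],s['force'])
o=cv2.resize(g['color'][270:410,190:390],None,fx=4,fy=4,interpolation=3)
# expected seated outlines: top circle z=.084 (green), unseated z=.090 (red)
for z,c in((.084,(0,255,0)),(.064,(0,255,0)),(.09,(0,0,255))):
    P=[((proj(g,(.5465+.06*np.cos(a),-.3245+.06*np.sin(a),z))-[190,270])*4).astype(int) for a in np.linspace(0,6.283,90)]
    for p in P[::3]: cv2.circle(o,tuple(map(int,p)),1,c,-1)
cv2.imwrite('pics/c6.png',o)
E
```

```text
14.3 [ 0.54740084 -0.32785069  0.08066936] 0.013147208329172573 [-1.8489146   0.19328303 -0.57816689]
```

View pics/c6.png

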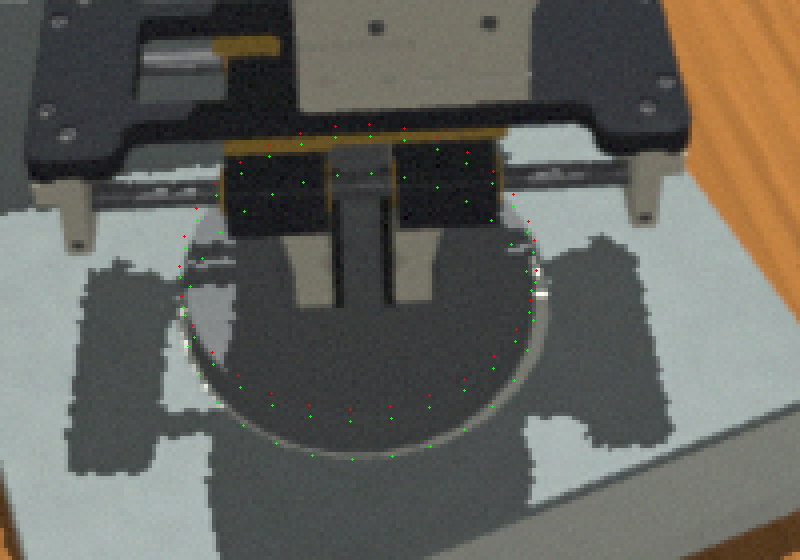

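It looks dropped in: only a thin rim crescent shows around the front, at (450,455) in the crop. Centre the fingers in the slack, close them, lift off and check.

Call:
step_arm --pt "-0.001 0.002 0 0 0" --pt "-0.001 0.002 0 0 0" --pt "-0.001 0.002 0 0 0" --pt "-0.001 0.002 0.01 0 0" --pt "-0.001 0.002 0.03 0 0" --pt "-0.001 0.002 0.07 0 0" --pt "-0.001 0.002 0.12 0 0" --pt "-0.001 0.052 0.14 0 0" --pt "-0.001 0.102 0.16 0 0" --pt "-0.001 0.152 0.16 0 0" --pt "-0.001 0.202 0.16 0 0" --pt "-0.001 0.252 0.16 0 0" --pt "-0.001 0.302 0.16 0 0" --pt "-0.001 0.302 0.16 0 0" --pt "-0.001 0.302 0.16 0 0"

```text
t: 15.8
eef_pos: [0.5466, -0.0242, 0.2415]
ee_rot: [-3.14, 0.0, -1.755]
force: [0.5, -0.5, 0.1]
width: 0.0004
gripper_force: 0.0
```

```bash
python3 - <<'E'
from h import *
g=grab('side','s7');f=grab('top','t7'); s=arm.get_state(); print(s['t'],s['eef_pos'],s['width'],s['force'])
def crop(g,x0,y0,w,h,k):
    o=cv2.resize(g['color'][y0:y0+h,x0:x0+w],None,fx=k,fy=k,interpolation=3)
    for z,c in((.084,(0,255,0)),(.09,(0,0,255))):
        for a in np.linspace(0,6.283,30):
            p=(proj(g,(.5465+.06*np.cos(a),-.3245+.06*np.sin(a),z))-[x0,y0])*k; cv2.circle(o,tuple(map(int,p)),1,c,-1)
    return o
cv2.imwrite('pics/c7.png',np.hstack([crop(g,220,290,130,110,3),crop(f,370,200,100,110,3)]))
E
```

```text
15.9 [ 0.54649471 -0.02621578  0.24106366] 0.00047703861533357483 [ 0.34945352 -0.19915745 -0.63239137]
```

View pics/c7.png

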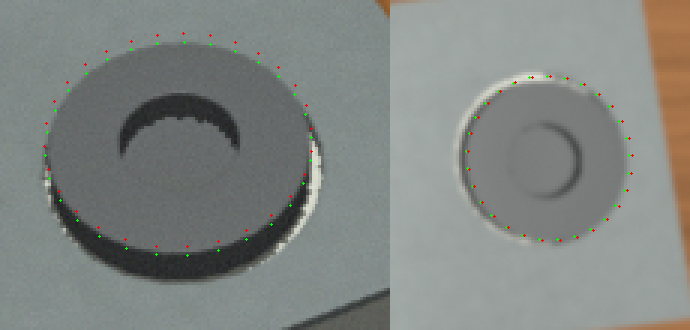

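```bash
python3 - <<'E'
from h import *
from scipy.optimize import least_squares
g=load('side','') if 0 else load('s7'); f=load('t7')
E=[]
for F,(u,v) in ((g,(280,372-8)),(f,(420+1,265-2))):
    im=cv2.GaussianBlur(cv2.cvtColor(F['color'],cv2.COLOR_BGR2GRAY),(0,0),.7).astype(float)
    # edge nearest to the predicted outline: strongest gradient along the radial direction
    pts=[]
    for a in np.linspace(0,2*np.pi,120,endpoint=False):
        d=np.array([np.cos(a),np.sin(a)]); c0=np.array([.545,-.326])
        r=np.arange(.052,.0665,.0003); P=np.array([proj(F,(*(c0+q*d),.084)) for q in r]).astype(np.float32)
        w=cv2.remap(im.astype(np.float32),P[:,0].reshape(1,-1),P[:,1].reshape(1,-1),1)[0]
        gr=np.abs(np.gradient(w)); 
        face=np.median(w[:8]); k=np.argmax(np.abs(w-face)>12) # first departure from face colour
        if k>3: pts.append((a,P[k]))
    E.append((F,pts)); print(len(pts))
def res(p,which=(0,1)):
    x,y,z,tx,ty=p[:5]; out=[]
    for i in which:
        F,pts=E[i]
        th=np.linspace(0,2*np.pi,240); 
        C=np.array([proj(F,(x+.06*np.cos(t),y+.06*np.sin(t),z+.06*(tx*np.cos(t)+ty*np.sin(t)))) for t in th])
        el=cv2.fitEllipse(C.astype(np.float32)) 
        (cx,cy),(w,h),an=el; c,s=np.cos(np.radians(an)),np.sin(np.radians(an))
        for a,q in pts:
            dx,dy=q-np.array([cx,cy]); X=(dx*c+dy*s)/(w/2);Y=(-dx*s+dy*c)/(h/2)
            out.append((np.hypot(X,Y)-1)*min(w,h)/2)
    return np.array(out)
for which in((0,1),(0,),(1,)):
  for fix in (1,0):
    fn=(lambda p:res([*p,0,0],which)) if fix else (lambda p:res(p,which))
    s=least_squares(fn,[.546,-.325,.086]+([] if fix else [0,0]),loss='soft_l1',f_scale=.4,x_scale=.01,diff_step=1e-3)
    print(which,fix,s.x.round(4),'rms',np.sqrt((s.fun**2).mean()).round(2),np.median(abs(s.fun)).round(2))
# same on front wall: visible wall height, in px, if bottom edge meets deck 20 or 14 mm below
a=np.array([.545,-.326])+.06*np.array([-.15,-.99]);print([proj(g,(*a,z)).round(1) for z in(.09,.084,.07)])
E
```

```text
120
120
(0, 1) 1 [ 0.5458 -0.3222  0.0835] rms 0.84 0.63
(0, 1) 0 [ 0.546  -0.3221  0.0833 -0.0054 -0.0294] rms 0.76 0.38
(0,) 1 [ 0.5481 -0.3141  0.0733] rms 0.45 0.13
(0,) 0 [ 0.5481 -0.3142  0.0734 -0.0026  0.    ] rms 0.45 0.13
(1,) 1 [ 0.5445 -0.3293  0.0654] rms 0.58 0.27
(1,) 0 [ 0.5444 -0.331   0.0602  0.006  -0.025 ] rms 0.58 0.27
[array([282.2, 373.5]), array([282.3, 376.5]), array([282.5, 383.2])]
```

```bash
python3 - <<'E'
from h import *
for n,c,t in(('s0','side0','top0'),('s7','s7','t7')):
    F=load(c); x,y=((.4835,-.1435) if n=='s0' else (.546,-.3245))
    R,tt,_=cam(F); cc=-R.T@tt; d=cc[:2]-[x,y]; d/=np.linalg.norm(d)
    ps=[proj(F,(*(np.array([x,y])+.06*d),z)) for z in(.09,.084,.07)]
    print(n,[p.round(1) for p in ps])
    u=int(round(ps[0][0])); v=int(ps[0][1])
    print(v-8,[int(q) for q in F['color'][v-8:v+22,u-1:u+2,1].mean(1)])
    v0=v
E
python3 - <<'E'
import sys; sys.path.insert(0,'.')
import os; os.chdir('.')
from h import *
o=[]
for n,(x,y,w,h) in(('side0',(175,230,90,70)),('s7',(225,295,110,95))):
    o.append(cv2.resize(load(n)['color'][y:y+h,x:x+w],(400,int(400*h/w)),interpolation=0)[:330])
m=min(a.shape[0] for a in o)
cv2.imwrite('pics/c8.png',np.hstack([a[:m] for a in o]))
E
```

```text
s0 [array([220.7, 281.5]), array([221.1, 284.3]), array([222. , 290.8])]
273 [97, 96, 94, 96, 97, 96, 96, 97, 97, 55, 42, 44, 43, 41, 43, 42, 41, 39, 58, 88, 127, 130, 131, 127, 129, 127, 127, 126, 126, 127]
s7 [array([280.5, 372.4]), array([280.6, 375.4]), array([280.9, 382.1])]
364 [107, 110, 109, 108, 108, 107, 107, 107, 107, 111, 72, 46, 47, 46, 46, 44, 46, 44, 46, 81, 113, 140, 141, 141, 139, 138, 139, 137, 138, 138]
```

View pics/c8.png

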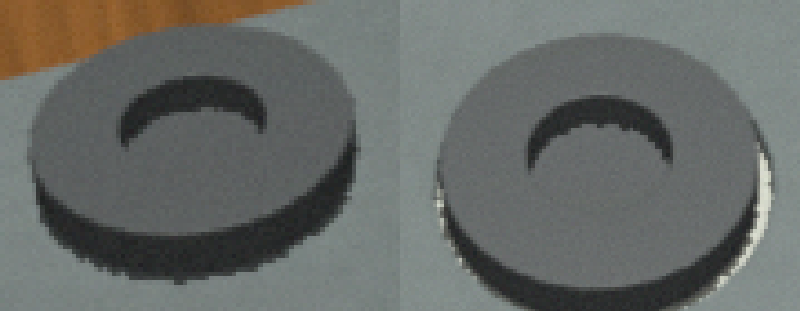

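The image is ambiguous by a few mm: seated and centred would show about 19 mm of wall, unseated 20 mm. I'll settle it by touch on the cover's rim, where the top is at 84 mm seated and 90 mm not.

Call:
step_arm --pt "-0.006 -0.05 0 0 0" --pt "-0.006 -0.1 0 0 0" --pt "-0.006 -0.15 0 0 0" --pt "-0.006 -0.2 0 0 0" --pt "-0.006 -0.25 0 0 0" --pt "-0.006 -0.256 -0.05 0 0" --pt "-0.006 -0.256 -0.1 0 0" --pt "-0.006 -0.256 -0.13 0 0" --pt "-0.006 -0.256 -0.142 0 0" --pt "-0.006 -0.256 -0.145 0 0" --pt "-0.006 -0.256 -0.148 0 0" --pt "-0.006 -0.256 -0.15 0 0" --pt "-0.006 -0.256 -0.152 0 0" --pt "-0.006 -0.256 -0.152 0 0"

```text
t: 17.3
eef_pos: [0.5409, -0.2817, 0.0894]
ee_rot: [-3.14, 0.0, -1.757]
force: [0.4, -0.9, -0.3]
width: 0.0001
gripper_force: 0.0
```

No contact at 89.4 mm. Go on in small steps.

Call:
step_arm --pt "0 0 -0.001 0 0" --pt "0 0 -0.002 0 0" --pt "0 0 -0.003 0 0" --pt "0 0 -0.003 0 0"

```text
t: 17.7
eef_pos: [0.5404, -0.2818, 0.0854]
ee_rot: [3.141, 0.0, -1.758]
force: [0.7, -0.6, -0.3]
width: 0.0004
gripper_force: 0.0
```

Call:
step_arm --pt "0 0 -0.001 0 0" --pt "0 0 -0.002 0 0" --pt "0 0 -0.003 0 0" --pt "0 0 -0.003 0 0"

```text
t: 18.1
eef_pos: [0.5405, -0.2819, 0.0843]
ee_rot: [-3.141, -0.0, -1.757]
force: [-4.5, 3.9, 13.7]
width: 0.0001
gripper_force: 6.9
```

The +y side sits at 84 mm, seated. Now the −y side.

Call:
step_arm --pt "0 0 0.03 0 0" --pt "0.006 -0.043 0.03 0 0" --pt "0.012 -0.086 0.03 0 0" --pt "0.012 -0.086 0.03 0 0" --pt "0.012 -0.086 0.012 0 0" --pt "0.012 -0.086 0.008 0 0" --pt "0.012 -0.086 0.006 0 0" --pt "0.012 -0.086 0.004 0 0" --pt "0.012 -0.086 0.004 0 0"

```text
t: 19.0
eef_pos: [0.5527, -0.3676, 0.0869]
ee_rot: [-3.141, -0.0, -1.757]
force: [-0.3, -0.2, 0.4]
width: 0.0009
gripper_force: 0.0
```

Call:
step_arm --pt "0 0 -0.001 0 0" --pt "0 0 -0.002 0 0" --pt "0 0 -0.003 0 0" --pt "0 0 -0.004 0 0" --pt "0 0 -0.004 0 0"

```text
t: 19.5
eef_pos: [0.5527, -0.3678, 0.0843]
ee_rot: [-3.141, -0.0, -1.757]
force: [-2.6, 4.3, 10.7]
width: 0.0009
gripper_force: 5.4
```

Both sides are at 84.3 mm, so the cover is seated and level. Retreat and hand in.

Call:
step_arm --pt "0 0 0.03 0 0" --pt "0 0 0.08 0 0" --pt "0 0 0.13 0 0" --pt "0 0 0.16 0 0" --pt "0 0 0.16 0 0" --pt "0 0 0.16 0 0"

```text
t: 20.1
eef_pos: [0.5526, -0.3677, 0.2433]
ee_rot: [-3.14, 0.0, -1.758]
force: [-1.2, -0.0, -1.2]
width: 0.0004
gripper_force: 0.0
```

```bash
python3 -c "
from station import arm
s=arm.get_state();print(s['t'],s['eef_pos'],s['force']);print(arm.job_done())"
```

```text
20.1 [ 0.55259511 -0.3677123   0.2433439 ] [-1.19871843 -0.01259968 -1.19779902]
the job is handed in; nothing more can be done
None
```

I handed the job in at 20.1 s with no verdict shown: the probe head stands upright on the pad in the free cell, and the cover is seated level on the well's rim (84.3 mm by touch on both sides).

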